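Level the balance and bring the check weight with tongs

ROBOT

A 6-joint arm with a two-finger parallel gripper is mounted at the origin on the work surface. World frame = base frame: x ahead of the robot, y to its left, z up, the work surface at z = 0. Lengths are in m, angles in rad, forces in N, time in s.
With the tool pointing down it reaches from about 0.275 to 0.75 m from the base axis. Payload 10.2 kg.
Tool frame: the origin (TCP) lies midway between the tips of the shut fingers; the grasp point (between the pads) lies 19 mm behind it (env.hold_point_z is the distance from the TCP to the grasp point, in m); z points along the fingers, y is the line along which they close (so a half turn about z gives the same grasp; the last joint's range is limited). The gripper opens to 85 mm and grips with 20 to 120 N. Pads are 22 mm wide; open, the fingers measure 114 mm over their backs; the gripper's body (76 mm by 85 mm) begins 54 mm behind the grasp point. The pads swing forward as they close: fully open they stand 13 mm farther back than shut.
Start: joints at [0.931, 0.313, 1.498, -0, 1.331, -0.223], TCP at [0.213, 0.48, 0.231] pointing down, gripper open.
Joint ranges: [-2.94, 2.94], [-0.97, 2.17], [0.19, 2.56], [-1.23, 4.37], [0.02, 3.11], [-2.88, 2.88]. Speed limits (rad/s): [2.39, 2.39, 3.01, 3.14, 3.14, 3.14].

INTERFACE

Orientations are given as a unit quaternion [x, y, z, w].
In Python, from bench import env, kinematics, monitor, eyes, job gives the robot as it stands. The module is installed in compiled form; this text tells all that it offers. Calls block until the motion is done:
- env.reach(position, orientation): joint-space move of the TCP to a pose.
- env.movel(position, velocity=0.15, frame=None, guard=None): straight line of the TCP; frame=None keeps the orientation; velocity is the mean speed in m/s. With guard (N) it stops when the force on the tool has changed by that much, and returns True; else False.
- env.set_joints(angles): joint-space move.
- env.release() and env.close_gripper(effort=None): open the fingers fully, or close them until they stop; effort is the grip in N (None keeps the last).
- env.hold(seconds).
- kinematics.ik(position, orientation): joint angles nearest the present ones, or None.
- monitor.sense(): the state.
- eyes.grab_frame(name): name is "scene" or "top" or "wrist"; returns a dict with "frame" (384x512x3 uint8, red, green, blue), "mtx" (3x3 intrinsics, pixels), "k1" (the pictures are not rectified: a ray, as slopes to the right and down, at radius r is drawn at 1 + k1 r^2 times it, then the intrinsics apply), "view" (4x4, takes a point from world to camera coordinates). Camera axes: x right, y down, z forward; pixel columns grow to the right and rows downward; lengths in m; the calibration is good to about 2 mm. A picture is of the moment at which its call begins. There is no depth.
A pose or a line that the arm cannot do raises env.MotionError and nothing moves.
- job.hand_in(): hands the job in; it is judged then, once.
The state is a dict: "clock": time; "joints": joint angles; "qvel": joint speeds; "joint_efforts": joint torques, N m; "position": TCP position; "ee_rot": TCP orientation; "contact_force": force on the tool from outside, world axes, zero at the start; "ft_torque": the same for the moment, N m; "finger_gap": opening from 0.0 (shut) to 1.0 (fully open); "gripper_force": force on a finger pad.
Only numpy, scipy, OpenCV 4.12 (cv2) and the standard library are available. Lean on these libraries where they do the work, as an engineer would, in place of code of your own. Each camera call takes 0.05 s, during which the arm holds its last target. There are 200 camera calls.

TASK

First turn the knob at the front of the small balance until its weighing deck sits level. Then take the spring tongs, close them on the larger of the two check weights, lift it off its pedestal and hold it upright in the tongs a few centimetres above the middle of the weighing pan, clear of the balance; the job finishes there, with the gripper still holding the tongs and the tongs still holding the weight. Never touch that weight with the gripper itself, and leave the small weight, the bottle and the beaker where they stand.

Things in the scene. Friction and masses are not known exactly. Their poses are not given: they have to be found in the camera images.
- balance: Small lab balance, fixed (all sizes here in mm). Origin on the bench under the pan's middle; z up, front towards own -x. Grey base plate: x -170 to +100, y -90 to +90, 18 high. White deck above it: x -85 to +85, y -80 to +80, top 54 high when level, hinged along y at its far edge (x +85, z 34); its front edge starts 3 to 8 mm too low.
- pan (a point): Centre of the top of the round steel weighing pan (100 across) on the deck, 63 above the bench when level. Its z axis is the deck's normal: the deck is level when this is vertical. It tilts only about its own y.
- knob_grip (a point): On the upright axis of the black levelling knob, 135 in front (own -x) of the balance's origin, 46 above the bench, mid-height of its grip bar. Bar: 42 long along this point's x (white mark on its +x end), 12 thick in y, 32 to 57 above the bench, on a disc 42 across. The knob does not rise as it turns; from its axis to the deck's front edge is 50.
- level_knob (a joint): Levelling knob angle, rad, grows clockwise seen from above; range 0 to 2.4, starts 0.1 to 0.9. At 0 the bar points along the balance's x (white mark towards the pan). Each rad raises the deck's front by 0.03 rad; level at 1.57: bar parallel to the deck's front edge, white mark at the balance's -y side. Stays where left (friction 0.06 N m).
- tongs: Steel spring tongs, about 100 g, 195 long, loose, lying flat on a rack, jaws to own +x. Origin: centre plane, middle of the grip zone, at the arms' underside. Two arms (upright strips 4 thick, z 0 to 20), hinge block at x -107 to -85. Centre of mass and best grip, across y, near x = 0 (zone x -30 to +30): outer width 54 open, 38 with the jaws on the larger weight, about 33 shut.
- tongs_jaw (a point): Centre of the tongs' jaws, where the gripped weight's axis comes to be: 75 ahead (+x) of the tongs' origin, 10 above the underside. The jaws are upright V-shaped cheeks, 20 tall, reaching 12 past this point in x; narrowest gap when open about 40. Axes as tongs.
- rack: Wooden rack for the tongs, fixed. Origin on the bench under the tongs' starting origin, same yaw. Two crossbars 90 long in y, 12 thick, 25 high, at x -65 and +50 carry the tongs (underside 25 above the bench); between the bars only a strip 30 wide, 4 high.
- weight: The larger steel check weight, 100 g, loose: upright cylinder 24 across and 30 tall, then a neck and a small head 17 across to 41 tall. Origin at the centre of its underside, z up. It stands free on a pedestal, underside 40 above the bench.
- small_weight: The smaller steel check weight, 30 g, 16 across, 27 tall in all; loose, on the other pedestal, underside 40 above the bench. Leave it.
- stand_a: Wooden pedestal of the larger weight, fixed: foot 52 across and 6 high, then a post 22 across to 40 high, so the tongs' jaws may pass below the weight's underside. Origin on the bench on its axis.
- stand_b: Wooden pedestal of the small weight, same shape as the other, fixed. At least 100 lies between the two axes.
- solvent_bottle: Brown bottle, 72 across, 150 tall, standing loose. Origin at the centre of its underside.
- beaker: White beaker, 66 across, 75 tall, standing loose. Origin at the centre of its underside.
- tongs_left (a joint): Closing angle of one tong arm, rad: 0 open (spring-held), 0.09 on the larger weight, 0.12 fully shut; the other arm follows equally. At the grip zone it takes about 7 N on each arm to start closing and 9 N to reach the weight; about half of any further grip arrives at the jaws. Part-closed, the spring alone keeps the tongs in the grip.
There are look-alikes about, which are no part of the job. Of the things shaped like the tongs, the steel one is meant.

How it is judged:
By the outcome, as a careful person would: the job done as asked, in the order asked, and still so for the second after the job is handed in, while the arm keeps its last pose, push and grip.
It also fails if it takes over 54 s, if anything falls off the work surface, if the arm or the gripper's body presses on something with over 40 N, if the wrist force passes 120 N, or if a joint passes its speed limit or range.

## Working session

There is one attempt and no reset: what is moved stays moved. The work goes in short steps, each a Python script; the robot and the scene stay as the last script left them, time stands still between calls to the robot, and variables do not carry over. Pictures are saved under pics/ and viewed, at most 10 in all, crops included, and the job is handed in when it is done.

```bash
mkdir -p pics; cat > h.py <<'E'
import numpy as np, cv2
from bench import env, kinematics, monitor, eyes, job
from scipy.spatial.transform import Rotation as R
def snap(n):
    f=eyes.grab_frame(n); f['frame']=np.array(f['frame']); return f
def ray(f,u,v):
    d=np.array([float(f['k1']),0,0,0,0])
    p=cv2.undistortPoints(np.array([[[u,v]]],float),np.array(f['mtx'],float),d)[0,0]
    V=np.array(f['view']); Rm=V[:3,:3]; c=-Rm.T@V[:3,3]
    return c, Rm.T@np.array([p[0],p[1],1.])
def onz(f,u,v,z):
    c,d=ray(f,u,v); return c+d*(z-c[2])/d[2]
def proj(f,P):
    V=np.array(f['view']); P=np.atleast_2d(np.array(P,float))
    rv=cv2.Rodrigues(V[:3,:3])[0]
    return cv2.projectPoints(P,rv,V[:3,3],np.array(f['mtx'],float),np.array([float(f['k1']),0,0,0,0]))[0][:,0]
def down(yaw): # tool z down, tool y (closing line) at direction yaw+90deg; tool x along yaw
    x=np.array([np.cos(yaw),np.sin(yaw),0]); z=np.array([0,0,-1.]); y=np.cross(z,x)
    return R.from_matrix(np.c_[x,y,z]).as_quat()
def save(n,img,s=1):
    cv2.imwrite('pics/'+n,cv2.cvtColor(cv2.resize(img,None,fx=s,fy=s,interpolation=cv2.INTER_CUBIC),cv2.COLOR_RGB2BGR))
E
python3 - <<'E'
from h import *
import pickle
for n in('top','scene'):
    f=snap(n); pickle.dump(f,open(n+'.pkl','wb')); save(n+'0.png',f['frame'],1.5)
    c,_=ray(f,0,0); print(n,c,f['k1'],np.array(f['mtx'])[0,0])
s=monitor.sense(); print(s['clock'],s['ee_rot'],R.from_quat(s['ee_rot']).as_matrix(),env.hold_point_z)
E
```

```text
top [ 0.3917689  -0.08954576  1.44464026] -0.029235924787615653 375.0095546022478
scene [1.27459654 0.61638493 0.91775484] -0.044586907991106914 394.9277556689641
0.1 [ 2.06884462e-01  9.78365204e-01 -5.34852237e-04 -2.48655828e-04] [[-9.14397515e-01  4.04816852e-01 -7.07857654e-04]
 [ 4.04817384e-01  9.14397067e-01 -9.43675580e-04]
 [ 2.65247185e-04 -1.14944769e-03 -9.99999304e-01]] 0.0187
```

View pics/top0.png

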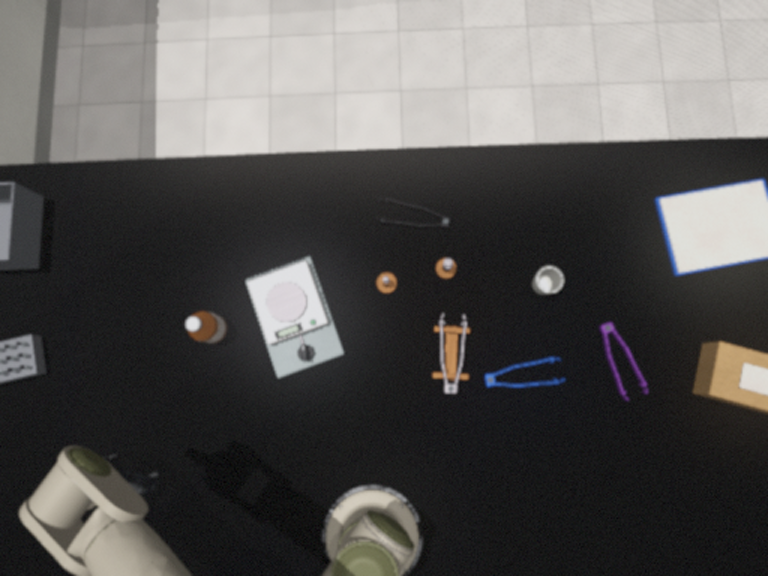

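View pics/scene0.png

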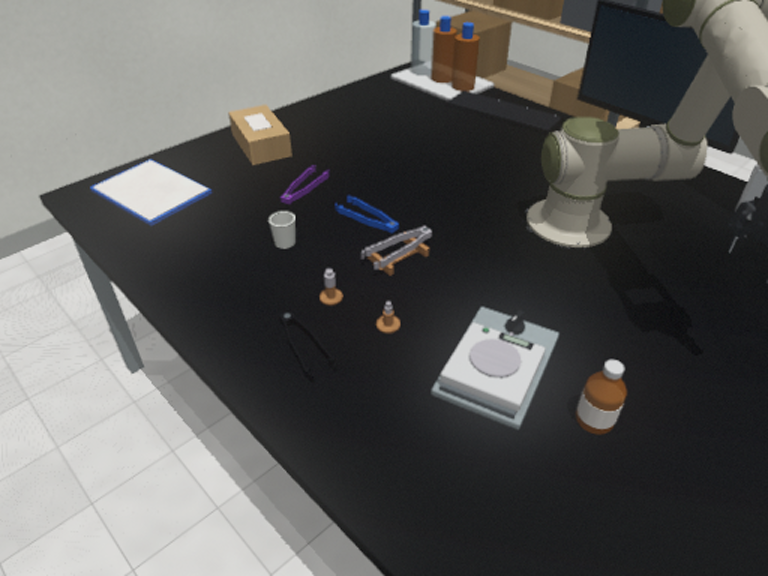

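Top view (pixels of the 768-wide picture) has four tong-shaped things: steel on the wooden rack (451,353), blue (525,373), purple (625,360) and black (415,215). The steel one on the rack is meant. There are two weights: a bigger/taller one at (446,267) and a small one at (387,282). The balance is at (290,315) with its knob at (306,352), the bottle at (203,326) and the beaker at (548,279). I'll measure these and confirm in one crop.

```bash
cat > m.py <<'E'
from h import *
import pickle
f=pickle.load(open('top.pkl','rb')); g=pickle.load(open('scene.pkl','rb')); im=f['frame']
def mask(im,roi,fn):
    u0,v0,u1,v1=[int(a/1.5) for a in roi]
    hsv=cv2.cvtColor(im,cv2.COLOR_RGB2HSV).astype(int); m=fn(hsv[...,0],hsv[...,1],hsv[...,2],im.astype(int)).astype(np.uint8)
    o=np.zeros_like(m); o[v0:v1,u0:u1]=m[v0:v1,u0:u1]; return o
def big(m):
    c=cv2.findContours(m,cv2.RETR_EXTERNAL,cv2.CHAIN_APPROX_NONE)[0]; return max(c,key=cv2.contourArea)
# balance outline
c=big(mask(im,(230,240,360,390),lambda h,s,v,i:v>90))
q=cv2.approxPolyDP(c,6,True)[:,0]; print('bal quad',[(tuple(p),onz(f,*p,.018)[:2].round(3)) for p in q])
# knob dark within
kb=mask(im,(290,336,325,368),lambda h,s,v,i:v<90); k=big(kb); M=cv2.moments(k); u,v=M['m10']/M['m00'],M['m01']/M['m00']
print('knob',u,v,cv2.contourArea(k),onz(f,u,v,.04))
# wood: rack & stands (top)
for n,r in(('rack',(425,310,480,400)),('sa',(432,253,460,281)),('sb',(373,268,400,296))):
    m=mask(im,r,lambda h,s,v,i:(h<20)&(s>110)&(v>60)); p=np.argwhere(m)[:,::-1].astype(np.float32)
    r_=cv2.minAreaRect(p); print(n,len(p),[x for x in r_])
    if n=='rack':print([onz(f,*b,.02)[:2].round(3) for b in cv2.boxPoints(r_)],onz(f,*r_[0],.02))
    else: print(onz(f,*r_[0],.006))
# hinge block & tongs steel
m=mask(im,(425,305,480,400),lambda h,s,v,i:(s<60)&(v>100)); p=np.argwhere(m)[:,::-1].astype(np.float32)
r_=cv2.minAreaRect(p);print('tongs',len(p),[onz(f,*b,.042)[:2].round(3) for b in cv2.boxPoints(r_)],onz(f,*r_[0],.042))
if __name__=='__main__':
    a=cv2.resize(im[155:270,155:325],None,fx=4.4,fy=4.4,interpolation=cv2.INTER_CUBIC); save('crop1.png',a)
E
python3 m.py
```

```text
bal quad [((np.int32(206), np.int32(171)), array([0.702, 0.142])), ((np.int32(163), np.int32(187)), array([0.644, 0.311])), ((np.int32(184), np.int32(251)), array([0.396, 0.228])), ((np.int32(229), np.int32(235)), array([0.451, 0.056]))]
knob 204.95934959349592 235.8211382113821 20.5 [0.44990711 0.1442852  0.04      ]
rack 405 [(300.4984436035156, 234.54833984375), (24.116483688354492, 36.91627502441406), 1.8476102352142334]
[array([ 0.379, -0.164]), array([ 0.518, -0.174]), array([ 0.512, -0.265]), array([ 0.374, -0.254])] [ 0.44513507 -0.21420484  0.02      ]
sa 114 [(296.3999938964844, 179.30001831054688), (14.230249404907227, 12.332883834838867), 18.434947967529297]
[ 0.66011007 -0.20887287  0.006     ]
sb 144 [(257.0, 188.0), (14.0, 14.0), 90.0]
[ 0.63063807 -0.0545101   0.006     ]
tongs 313 [array([ 0.541, -0.188]), array([ 0.538, -0.256]), array([ 0.343, -0.247]), array([ 0.345, -0.18 ])] [ 0.44062905 -0.21769461  0.042     ]
```

View pics/crop1.png

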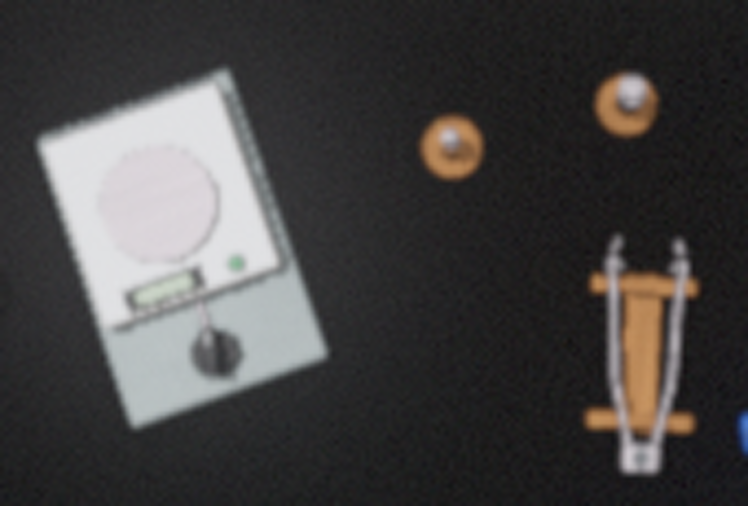

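The crop shows the steel tongs on the rack at (640,350), the large weight on the right-hand stand (630,95), the small one at (450,140), and the knob at (217,352) with its bar roughly along the balance's x. Sizes check out: the base front edge measures 181 mm against 180, and the rack and tongs lengths agree. Balance yaw is about 18°. I'll go above the knob and look with the wrist camera.

```bash
python3 - <<'E'
from h import *
b=np.radians(18); k=np.array([.456,.152])
for a in (0.3,1.57):
  for o in(0,np.pi):
    q=kinematics.ik([*k,.2],down(b-a+o)); print(a,o,None if q is None else np.round(q,2))
q=kinematics.ik([*k,.2],down(b-.3+np.pi))
env.reach([k[0],k[1],.2],down(b-.3+np.pi))
f=snap('wrist'); save('w1.png',f['frame'],1.5)
import pickle; pickle.dump(f,open('w1.pkl','wb'))
c,_=ray(f,0,0); print(c, proj(f,[[*k,.057]])*1.5, monitor.sense()['clock'],monitor.sense()['position'])
E
```

```text
0.3 0 [ 0.08  0.24  1.67 -0.    1.22  1.63]
0.3 3.141592653589793 [ 0.08  0.24  1.67 -0.    1.22 -1.51]
1.57 0 None
1.57 3.141592653589793 [ 0.08  0.24  1.67 -0.    1.22 -0.24]
[0.37097889 0.15118909 0.34220984] [[377.97640514 263.10117119]] 1.6667 [0.45581334 0.15271257 0.20007326]
```

View pics/w1.png

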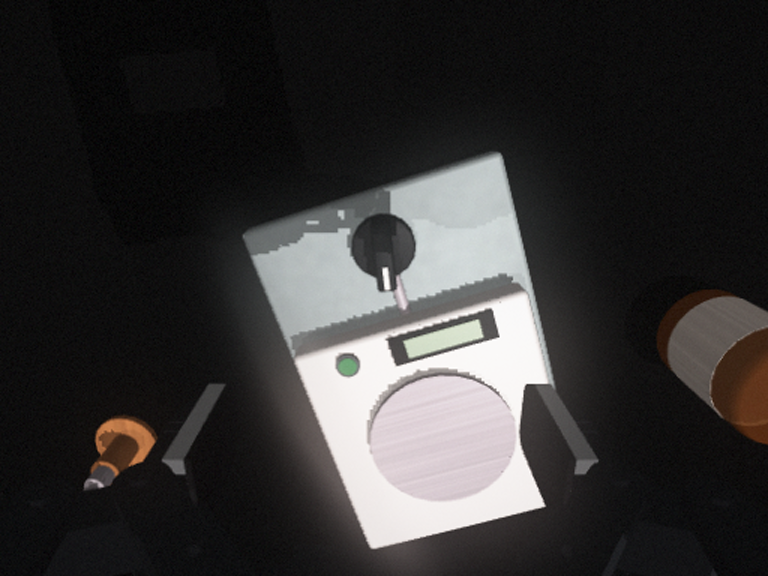

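Wrist view: knob disc centred near (383,246), white mark at (386,280), base front corners at (245,235) and (500,153), deck far corners at (372,548) and (545,506). Now converting these to positions.

```bash
python3 - <<'E'
from h import *
import pickle
f=pickle.load(open('w1.pkl','rb')); p=lambda u,v,z: onz(f,u/1.5,v/1.5,z)[:2]
im=cv2.resize(f['frame'],None,fx=1.5,fy=1.5)
m=(im.max(2)>60).astype(np.uint8); m[:, :240]=0; m[:,560:]=0; m[345:]=0
A,B=p(245,235,.018),p(500,153,.018); d=B-A; print('front',A,B,np.linalg.norm(d), np.degrees(np.arctan2(d[1],d[0]))-90)
C,D=p(372,548,.054),p(545,506,.054);d=D-C; print('far',C,D,np.linalg.norm(d), np.degrees(np.arctan2(d[1],d[0]))-90)
print('pan',p(443,437,.062),'disc',p(383,246,.030))
b=np.arctan2(*( (B-A)[::-1]))-np.pi/2
x=np.array([np.cos(b),np.sin(b)]); print('knob from front',(A+B)/2+.035*x)
for z in(.057,.05): print('mark',p(386,270,z),p(386,290,z))
k=(A+B)/2+.035*x
for a in(0.1,.2,.3,.4,.5,.6): 
  t=b-a; print(a,(proj(f,[[*(k+s*np.array([np.cos(t),np.sin(t)])*.021),.057] for s in(-1,1)])*1.5).round().tolist())
save('w1c.png',f['frame'][125:225,190:340],5)
E
```

```text
front [0.44928474 0.06336655] [0.39385594 0.22832966] 0.17402637672513574 18.572723489726314
far [0.68217628 0.15045089] [0.64093632 0.27714732] 0.13323933355611156 18.030179031253084
pan [0.57470341 0.19694092] disc [0.45253378 0.15515522]
knob from front [0.45474755 0.15699589]
mark [0.46022899 0.15684782] [0.47290951 0.15708274]
mark [0.46241949 0.1569867 ] [0.47541123 0.15722739]
0.1 [[379.0, 227.0], [393.0, 294.0]]
0.2 [[383.0, 227.0], [390.0, 294.0]]
0.3 [[386.0, 226.0], [387.0, 294.0]]
0.4 [[390.0, 227.0], [383.0, 294.0]]
0.5 [[393.0, 227.0], [380.0, 294.0]]
0.6 [[397.0, 228.0], [376.0, 293.0]]
```

View pics/w1c.png

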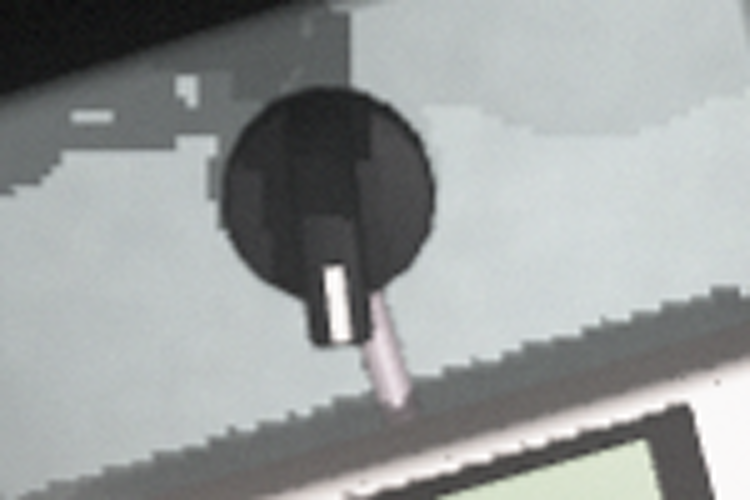

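The crop shows the bar running from about (322,110) to (340,343), with its white mark from (333,268) to (342,338). That gives a knob angle of about 0.19 and an axis at about (0.453,0.155). Gripping and turning it.

```bash
python3 - <<'E'
from h import *
b=np.radians(18.2); k=[.453,.155]
env.reach([*k,.12],down(b-.19+np.pi))
print(env.movel([*k,.045],.06,guard=15))
env.close_gripper(effort=30)
s=monitor.sense(); print('grip',s['finger_gap'],s['gripper_force'],s['contact_force'],s['position'],s['clock'])
q=np.array(s['joints']); t=kinematics.ik([*k,.045],down(b-np.pi/2+np.pi)); print(np.round(np.array(t)-q,3))
q1=q.copy(); q1[5]=(t[5]); env.set_joints(q1)
s=monitor.sense(); print('turned',s['finger_gap'],s['contact_force'],s['ft_torque'],s['ee_rot'],s['clock'])
env.release(); s=monitor.sense(); print(s['contact_force'],s['clock'])
env.movel([*k,.20],.12)
env.hold(.1)
f=snap('wrist'); save('w2.png',f['frame'],1.5)
import pickle; pickle.dump(f,open('w2.pkl','wb'))
g=snap('top');pickle.dump(g,open('t2.pkl','wb')); print(monitor.sense()['clock'])
E
```

```text
False
grip 0.12629484200950564 31.870111227035522 [-0.61722579 -2.36055475  3.0092999 ] [0.45303345 0.15488885 0.04512783] 4.15
[ 0.     0.     0.     0.    -0.     1.381]
turned 0.12867541537598137 [ 2.86275638  5.01023041 -1.77957133] [ 0.95794079 -0.52163565 -0.09771486] [5.86852554e-01 8.09692854e-01 1.19631832e-03 3.60920924e-04] 5.4
[ 0.7379575   0.57951452 -0.13809616] 6.1083
7.75
```

View pics/w2.png

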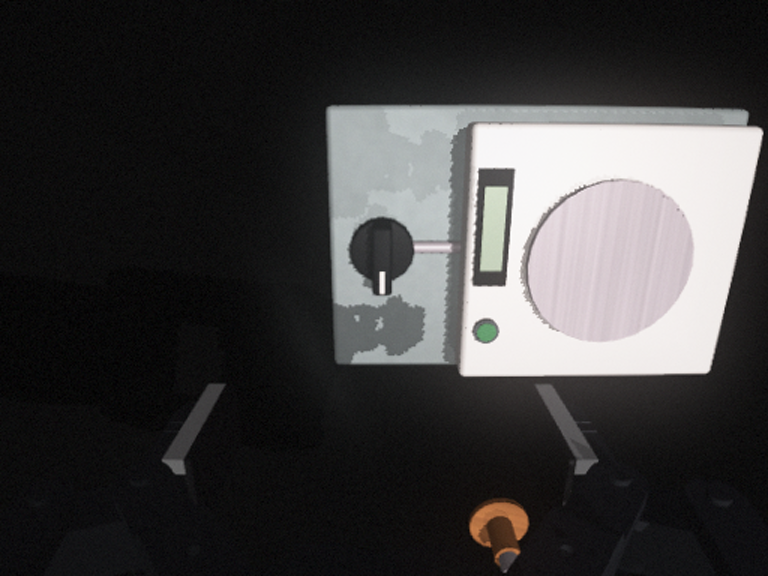

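The knob bar at (382,255) is now parallel to the deck's front edge, with its mark on the balance's −y side. I'll check the yaw numerically and set out for the tongs.

```bash
python3 - <<'E'
from h import *
import pickle
f=pickle.load(open('w2.pkl','rb')); p=lambda u,v,z: onz(f,u/1.5,v/1.5,z)[:2]
def e(n,P,Q):
    d=Q-P; print(n,P.round(4),Q.round(4),np.linalg.norm(d).round(4),np.degrees(np.arctan2(d[1],d[0])).round(2))
e('front',p(335,363,.018),p(328,107,.018)); e('side',p(328,107,.018),p(748,109,.018))
e('deckfront',p(461,375,.054),p(471,124,.054)); e('deckfar',p(710,373,.054),p(761,129,.054)); e('deckside',p(471,124,.054),p(761,129,.054))
e('bar',p(381.5,291,.057),p(382.5,226,.057)); print('pan',p(610,260,.063))
# tongs view
t=np.array([.451,-.2165]); y=np.radians(-3.5)
for o in(0,np.pi): 
  q=kinematics.ik([*t,.2],down(y+o)); print(None if q is None else np.round(q,2))
env.reach([t[0]-.02,t[1],.22],down(y+np.pi))
f=snap('wrist'); save('w3.png',f['frame'],1.5); pickle.dump(f,open('w3.pkl','wb'))
print(monitor.sense()['clock'])
E
```

```text
front [0.4488 0.0619] [0.3947 0.2287] 0.1754 107.97
side [0.3947 0.2287] [0.6451 0.3132] 0.2643 18.64
deckfront [0.5266 0.0983] [0.4755 0.2455] 0.1558 109.14
deckfar [0.6852 0.1505] [0.6338 0.2976] 0.1559 109.27
deckside [0.4755 0.2455] [0.6338 0.2976] 0.1666 18.21
bar [0.4589 0.1383] [0.447  0.1765] 0.04 107.43
pan [0.5793562  0.20045487]
[-0.68  0.29  1.62 -0.    1.24  0.95]
[-0.68  0.29  1.62 -0.    1.24 -2.19]
9.5333
```

View pics/w3.png

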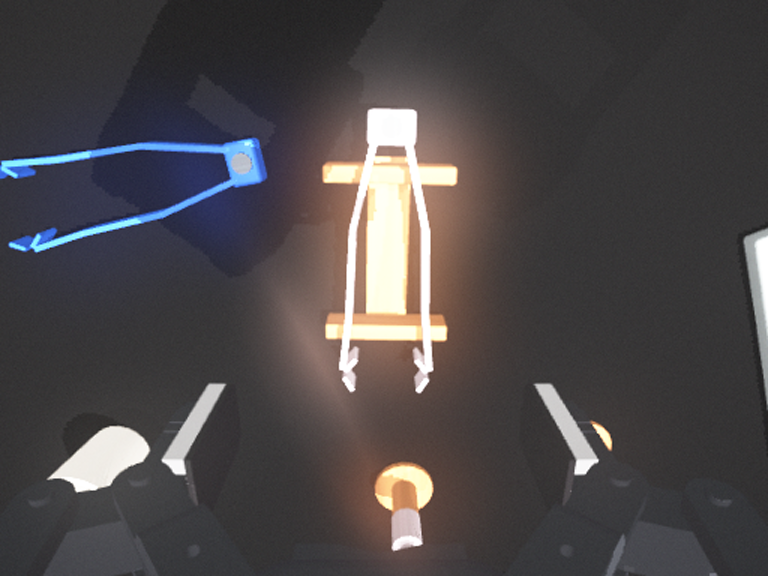

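Knob angle is 1.57 ± 0.02 and the deck's front and far edges both measure 156 mm, so the deck is level. In the wrist view the steel tongs show their hinge block at (392,127), arm kinks at (353,235) and (428,235), jaws at (349,370) and (421,370), and the large weight at (404,500). I'll compute the tongs pose, then grip them in place at low effort to see how they respond.

```bash
python3 - <<'E'
from h import *
import pickle
f=pickle.load(open('w3.pkl','rb')); p=lambda u,v,z=.045: onz(f,u/1.5,v/1.5,z)[:2]
for n,a in dict(hb=(368,109),hb2=(416,109),kl=(353,235),kr=(428,235),jl=(349,390),jr=(421,390),al=(347,340),ar=(431,340),bl=(373,147),br=(411,147)).items(): print(n,p(*a).round(4))
print('stand',p(404,489,.006),'w top',p(405,543,.081))
r=lambda u,v:p(u,v,.025); print('rack bars',r(322,164),r(457,164),r(326,316),r(447,316))
o=(p(353,235)+p(428,235)+p(349,340)+p(430,340))/4; print(o)
E
```

```text
hb [ 0.3438 -0.2173]
hb2 [ 0.3456 -0.1885]
kl [ 0.4208 -0.2324]
kr [ 0.4238 -0.1838]
jl [ 0.5351 -0.2443]
jr [ 0.5384 -0.1922]
al [ 0.4952 -0.2424]
ar [ 0.4989 -0.1839]
bl [ 0.3662 -0.2158]
br [ 0.3677 -0.1925]
stand [ 0.66190189 -0.20812671] w top [ 0.64562645 -0.21018279]
rack bars [ 0.37625695 -0.2504044 ] [ 0.38170173 -0.16138508] [ 0.48445546 -0.2580975 ] [ 0.48993732 -0.17000486]
[ 0.45965909 -0.2104447 ]
```

```bash
python3 - <<'E'
from h import *
import pickle
f=pickle.load(open('w3.pkl','rb')); w=[.661,-.2085]
print((proj(f,[[*w,z] for z in(.006,.04,.07,.081)])*1.5).round(), f['k1'])
t=np.array([.450,-.2125]); y=np.radians(-4)
env.reach([*t,.12],down(y)); print(env.movel([*t,.014],.08,guard=10))
for e in (5,8,20):
    env.close_gripper(effort=e); s=monitor.sense(); print(e,s['finger_gap'],s['finger_gap']*85,s['gripper_force'],s['contact_force'].round(1) if hasattr(s['contact_force'],'round') else s['contact_force'],s['clock'])
E
```

```text
[[404. 488.]
 [405. 517.]
 [407. 546.]
 [408. 558.]] -0.05350637465975211
False
5 0.3842394946293731 32.66035704349672 18.58518018387258 [-1.4  0.3 19.2] 14.2417
8 0.38234421257354917 32.49925806875168 18.583779407199472 [ 0.1  1.1 18.5] 14.4583
20 0.3823407243560694 32.4989615702659 18.583978987298906 [-0.  -0.5 18.9] 14.675
```

Minimum effort (20 N) in the middle of the grip zone shuts the tongs completely (width 32.5 mm), so they can't be carried open that way. The arms pivot near x = −88. Squeezing about 30 mm ahead of that, 20 N stays below the 0.62 N m needed to close them, and a stronger grip there can close them later. The rear rack bar blocks that spot, so I'll first shift the tongs 30 mm forward on the rack, then regrip near the hinge.

```bash
python3 - <<'E'
from h import *
import pickle
y=np.radians(-4); x=np.array([np.cos(y),np.sin(y)]); t=np.array([.450,-.2125]); t2=t+.03*x
env.movel([*t,.03],.1); env.movel([*t2,.03],.1); env.movel([*t2,.015],.06)
env.release(); env.movel([*t2,.12],.15)
env.movel([*(t2-.069*x),.12],.2)
s=monitor.sense(); print(s['clock'],s['position'],s['contact_force'])
f=snap('wrist'); save('w4.png',f['frame'],1.5); pickle.dump(f,open('w4.pkl','wb'))
o=np.array([t2+d*x for d in(-.107,-.058,0,.075)]); print((proj(f,np.c_[o,[.045]*4])*1.5).round())
E
```

```text
17.7417 [ 0.41117197 -0.20991222  0.11973164] [ 0.23207177 -0.7817551  -0.05934069]
[[379. 375.]
 [379. 280.]
 [379. 150.]
 [379. -51.]]
```

View pics/w4.png

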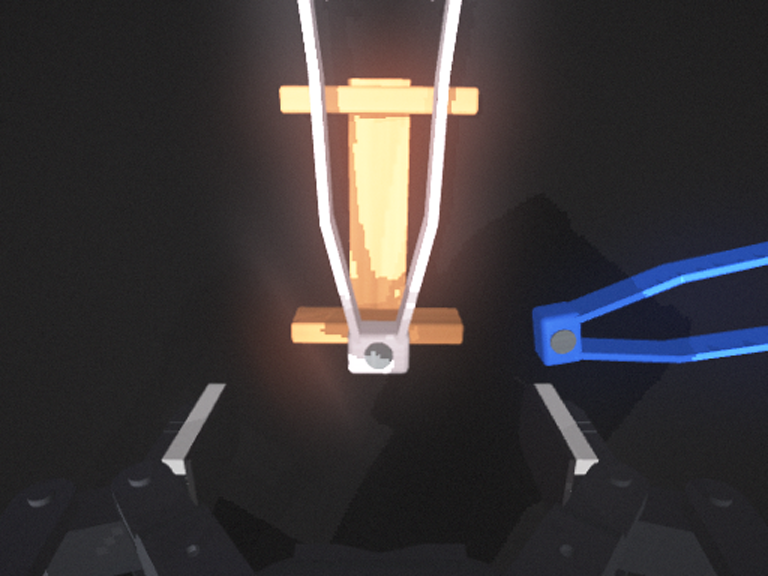

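The hinge block's rear edge is at (378,373) against a predicted (379,375), so the tongs are where I expected. Regripping near the hinge, lifting, and looking from the fixed cameras.

```bash
cat >> h.py <<'E'
Y=np.radians(-4); X=np.array([np.cos(Y),np.sin(Y)]); T2=np.array([.450,-.2125])+.03*X; W=np.array([.661,-.2085])
def pair(name,c,extra=()):  # scene + top enlargements around world point c
    out=[]
    for n in('scene','top'):
        f=snap(n); s=f['frame'].copy(); u,v=proj(f,[c])[0].astype(int)
        for P in extra:
            pass
        u0,v0=max(0,u-40),max(0,v-45); cr=s[v0:v0+90,u0:u0+80]; out.append(cv2.resize(cr,(400,450),interpolation=cv2.INTER_CUBIC))
        print(n,'origin',u0,v0,'x5; marks',[((proj(f,[P])[0]-[u0,v0])*5).round().tolist() for P in extra])
    save(name,np.hstack(out))
E
python3 - <<'E'
from h import *
g=T2-.069*X
print(env.movel([*g,.014],.08,guard=10))
env.close_gripper(effort=20); s=monitor.sense(); print(s['finger_gap']*85,s['gripper_force'],s['contact_force'])
env.movel([*g,.050],.05); env.hold(.2); s=monitor.sense(); print(s['finger_gap']*85,s['gripper_force'],s['contact_force'],s['ft_torque'])
d=np.dot(W-T2,[-X[1],X[0]]); g2=g+d*np.array([-X[1],X[0]]); print('lat',d,'ahead',np.dot(W-T2,X)-.075)
env.movel([*g2,.050],.05)
o=T2+d*np.array([-X[1],X[0]])
pair('p1.png',[*(o+.04*X),.06],[[*(o-.107*X),.081],[*o,.081],[*(o+.087*X),.081],[*W,.081],[*W,.04]])
print(monitor.sense()['clock'])
E
```

```text
False
37.477686421246084 19.323743283748627 [-1.08994574  0.75853658  5.3080109 ]
36.444915625167965 19.84125830233097 [ 0.31763989 -0.21247021 -1.64849209] [0.0086065  0.06579925 0.01636394]
lat 0.01870887216104973 ahead 0.10520698870984642
scene origin 212 123 x5; marks [[354.0, 128.0], [244.0, 183.0], [147.0, 231.0], [37.0, 285.0], [41.0, 332.0]]
top origin 256 168 x5; marks [[198.0, 429.0], [202.0, 280.0], [206.0, 161.0], [209.0, 36.0], [205.0, 47.0]]
21.4583
```

View pics/p1.png

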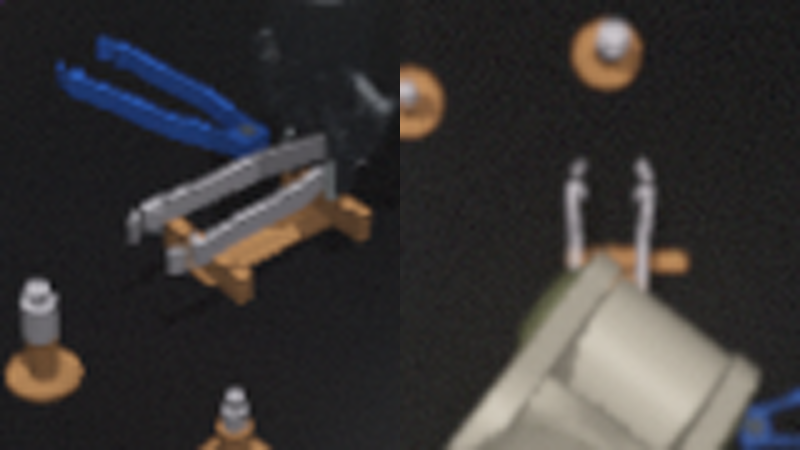

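The scene crop (left) shows the steel tongs level and open in the gripper, with jaws at (135,222) and (178,262). The top crop (right) has the jaws at (580,162) and (643,160), within about 1 mm of being lined up with the weight at (612,38). Moving in at jaw height and closing.

```bash
python3 - <<'E'
from h import *
N=np.array([-X[1],X[0]]); d=np.dot(W-T2,N)
g2=T2-.069*X+(d+.001)*N; a=.1052
env.movel([*g2,.036],.05)
print('hit',env.movel([*(g2+.060*X),.036],.1,guard=4), env.movel([*(g2+a*X),.036],.04,guard=3))
s=monitor.sense(); print(s['finger_gap']*85,s['contact_force'],s['position'],s['clock'])
for e in(35,60):
    env.close_gripper(effort=e); s=monitor.sense(); print(e,s['finger_gap']*85,s['gripper_force'],s['contact_force'],s['clock'])
c=g2+(a+.069+.075)*X
pair('p2.png',[*c,.06],[[*c,.057],[*c,.04],[*c,.081]])
E
```

```text
hit False False
36.20619508120393 [ 0.53839248 -0.3276538  -0.10992265] [ 0.51724166 -0.19744549  0.03599366] 23.925
35 31.162891331085138 34.30673746392131 [ 0.25606594  0.87287083 -0.61160609] 24.1417
60 30.180820821940998 58.643509447574615 [ 0.73523251  0.35431015 -1.40660342] 24.3583
scene origin 180 140 x5; marks [[200.0, 229.0], [202.0, 248.0], [198.0, 201.0]]
top origin 257 131 x5; marks [[200.0, 228.0], [198.0, 232.0], [203.0, 221.0]]
```

View pics/p2.png

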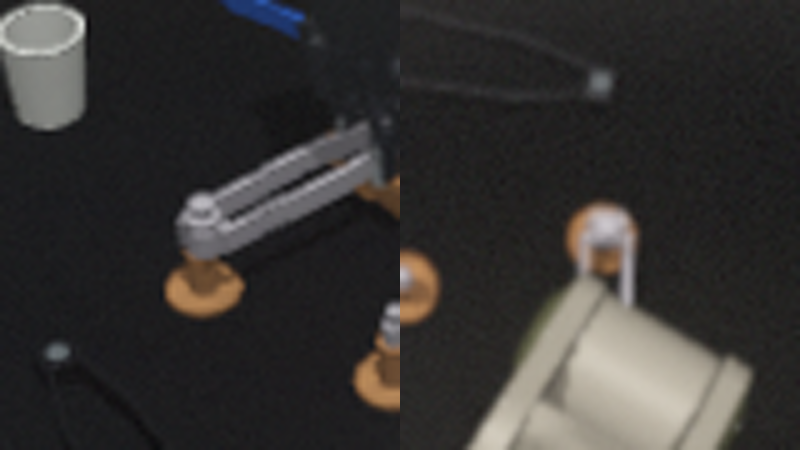

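The jaws are closed on the large weight (scene crop (200,225), top crop (607,228)), and the finger gap of 31.2 mm fits tongs stopped on the weight. Firming the grip, lifting and carrying it to the pan.

```bash
python3 - <<'E'
from h import *
import pickle
env.close_gripper(effort=85); s=monitor.sense(); print(s['finger_gap']*85,s['gripper_force'])
p=np.array(s['position']); env.movel([p[0],p[1],.060],.04); s=monitor.sense(); print('lift',s['finger_gap']*85,s['contact_force'],s['ft_torque'])
env.movel([p[0],p[1],.120],.08)
pan=np.array([.580,.198]); y=np.radians(32); x=np.array([np.cos(y),np.sin(y)]); g=pan-.1445*x
env.movel([*g,.120],.10,frame=down(y))
s=monitor.sense(); print('pan',s['finger_gap']*85,s['contact_force'],s['clock'])
for n in('scene','top'):
    f=snap(n); pickle.dump(f,open(n+'3.pkl','wb')); print(n,proj(f,[[*pan,.165],[*pan,.124],[*pan,.063]]).round(1))
    u,v=proj(f,[[*pan,.10]])[0].astype(int); np.save(n+'c.npy',f['frame'][v-35:v+35,u-40:u+40])
w=snap('wrist'); pickle.dump(w,open('w5.pkl','wb')); print('wrist',proj(w,[[*pan,.165],[*pan,.063]]).round())
a=[cv2.resize(np.load(n+'c.npy'),(400,350),interpolation=cv2.INTER_CUBIC) for n in('scene','top')]
save('p3.png',np.hstack(a))
E
```

```text
29.076394976549338 83.32059223204851
lift 29.376567276600404 [ 0.37495963  0.23524076 -2.46566853] [0.06830874 0.25646742 0.02022767]
pan 29.09389461376246 [-0.1277344  -0.30271738 -2.50061196] 29.7167
scene [[334.7 211.4]
 [332.9 221.9]
 [330.2 236.6]]
top [[183.3 197.2]
 [185.8 198.8]
 [189.4 201. ]]
wrist [[ 253. -188.]
 [ 253.  -46.]]
```

```bash
python3 - <<'E'
import pickle,numpy as np
f=pickle.load(open('scene3.pkl','rb')); print(f['frame'].shape)
E
```

```text
(384, 512, 3)
```

The force reading rose by about 1 N, so the weight is aboard. I've used my 10 views, so I'll check the final pose numerically by differencing against the first frames.

```bash
python3 - <<'E'
from h import *
import pickle
p=np.array(monitor.sense()['position']); pan=np.array([.580,.198])
print(env.movel([p[0],p[1],.094],.05,guard=8)); env.hold(.3)
s=monitor.sense(); print(s['finger_gap']*85,s['contact_force'],s['clock'])
f=snap('scene'); b=pickle.load(open('scene.pkl','rb')); pickle.dump(f,open('s4.pkl','wb'))
print(proj(f,[[*pan,z] for z in(.139,.128,.098,.063)]).round(1).tolist())
g=cv2.cvtColor(f['frame'],cv2.COLOR_RGB2GRAY).astype(int); g0=cv2.cvtColor(b['frame'],cv2.COLOR_RGB2GRAY).astype(int)
u,v=proj(f,[[*pan,.11]])[0].astype(int)
print('cols',u-22,u+22)
for r in range(v-18,v+28): print(r,''.join('%3d'%(x//10) for x in g[r,u-16:u+17]))
E
```

```text
False
29.67513257477291 [-0.85503827  0.38985326 -1.34760849] 30.8333
[[333.5, 218.1], [333.0, 220.9], [331.7, 228.3], [330.2, 236.6]]
cols 310 354
207   3  4  7 10 11 11 11 11 11 11 11 11 12 16 15  7  5  4  4  4  4  4  5  9 12 16 13  4  4  4  4  4  4
208   3  5 12 13 11 11 11 11 11 11 11 11 12 16 15 10  8  7  6  5  4  4  6 13 16 16 13  8  4  4  4  4  4
209   4  9 14 15 13 12 11 11 11 11 10 10 12 16 15 11 11 11 10  8  6  5  5  7 15 16 15 11  5  4  4  4  4
210   6 13 16 16 16 15 12 11 11 11 10 11 13 16 14 12 11 11 11 10 10  8  4  6 15 14  8  6  5  5  5  5  5
211  10 14 16 16 16 16 14 11 11 12 12 14 16 16 16 15 13 11 10 10 10  8  5  9 15 13  5  5  5  5  5  5  5
212  14 16 16 16 16 16 13 11 11 13 15 15 16 16 15 15 13 10 11 11 10  8  4 13 16 12  4  4  4  4  5  5  5
213  18 17 16 16 16 14 11 11 12 14 15 16 17 17 15 15 14 11 13 13 11  8  4 14 16 12  4  4  4  4  4  4  5
214  21 20 19 18 17 15 11 11 14 16 16 16 17 17 16 15 15 12 13 12  9  6  5 14 15 10  4  4  4  4  4  4  4
215  21 21 21 21 20 18 15 13 14 16 16 17 17 17 16 16 13 10 10 10  9  6  5 15 15  7  4  4  5  4  4  4  4
216  21 21 21 21
[... 3131 characters left out ...]
8 18 18 18 18 18 18 18 18 18 18 18 18 18 18 18 18 18 18 18 17 16 19 21 21 21
247  21 20 17 15 13 15 16 17 18 18 18 18 18 18 18 18 18 18 18 18 18 18 18 18 17 17 16 16 18 20 21 21 21
248  21 21 21 19 17 14 13 15 16 17 18 18 18 18 18 18 18 18 18 18 18 18 18 17 15 14 16 19 20 21 21 21 21
249  21 21 21 21 21 19 15 11 12 14 15 16 17 17 17 17 18 18 17 17 17 16 16 15 16 17 20 21 21 21 21 21 21
250  21 21 21 21 21 21 19 17 17 17 17 15 13 14 14 15 15 15 15 15 14 13 15 17 19 21 21 21 21 21 21 21 21
251  21 21 21 21 21 21 21 21 21 21 21 19 17 17 16 16 16 16 17 17 17 18 20 20 21 21 21 21 21 21 21 21 21
252  21 21 21 21 21 21 21 21 21 21 21 21 21 21 20 20 20 20 20 20 21 21 21 21 21 21 21 21 21 21 21 21 21
```

Head centred at about (333.5,218) against (333.5,218.1) predicted, and the body spans columns 327–335 as predicted, so there's no visible sag and it's centred over the pan. One quick tilt check from the top camera before handing in.

```bash
python3 - <<'E'
from h import *
f=snap('top'); pan=[.580,.198]
print(proj(f,[[*pan,z] for z in(.139,.098,.063)]).round(1).tolist())
u,v=proj(f,[[*pan,.12]])[0].astype(int); print('c0',u-11); im=f['frame'].astype(int)
for r in range(v-11,v+13): print(r,''.join('%4d'%x for x in im[r,u-11:u+12].mean(1)))
s=monitor.sense(); print(s['finger_gap']*85,s['clock'],s['contact_force'],s['ft_torque'])
E
```

```text
[[184.9, 198.2], [187.4, 199.8], [189.4, 201.0]]
c0 175
187  224 225 225 224 225 225 225 224 224 224 224 222 222 221 221 221 221 221 218 217 219 222 223
188  224 224 224 225 224 225 224 224 222 220 218 215 216 215 215 216 216 215 212 209 213 216 216
189  225 224 225 224 224 225 224 223 220 212 214 213 212 213 213 213 214 214 213 212 212 209 206
190  225 224 225 225 225 223 220 221 217 212 212 213 213 212 213 213 213 214 214 213 213 211 210
191  225 224 224 224 224 219 215 215 214 212 213 212 213 213 213 214 214 213 214 213 213 214 213
192  225 225 225 224 222 216 214 213 213 213 214 214 212 214 214 212 214 213 214 214 213 213 213
193  225 224 225 224 220 216 214 213 213 214 214 213 213 214 214 214 213 214 214 214 213 214 214
194  225 224 224 219 216 214 214 214 214 214 213 213 213 212 212 211 212 212 213 214 214 215 215
195  224 224 222 215 214 214 213 214 213 211 210 209 206 203 204 205 209 213 214 215 215 217 216
196  224 224 222 215 213 213 214 214 212 208 202 202 195 186 185 184 198 211 214 215 216 215 215
197  225 223 219 216 214 214 214 213 211 205 202 203 196 182 172 159 183 2
[... 686 characters left out ...]
151 178 177 162
205  224 225 222 219 216 215 215 216 215 211 201 178 183 197 203 189 152 131 137 141 172 191 181
206  225 225 224 221 217 216 215 216 215 214 208 194 183 193 202 186 153 147 159 157 177 197 188
207  225 225 224 223 219 217 216 216 216 214 210 203 187 182 202 200 168 155 177 184 197 204 202
208  224 225 224 224 221 219 218 217 217 214 209 208 200 184 198 203 184 160 171 197 208 209 210
209  225 224 225 224 224 221 217 216 216 215 211 208 205 194 188 198 200 180 168 193 209 210 209
210  224 225 225 225 224 222 216 216 217 216 214 210 208 203 189 184 205 200 171 169 196 207 205
29.229573845705445 30.9333 [-0.70455365 -0.22866418 -1.56547105] [-0.12535857  0.16609697 -0.00916424]
```

```bash
python3 -c "
from h import *
print(job.hand_in())"
```

```text
the job is handed in; nothing more can be done
None
```

I handed the job in at about 31 s of robot time: the deck is level, and the steel tongs hold the larger weight upright about 35 mm above the middle of the pan. I checked that final pose from pixel values, having used all 10 views.

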